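# Hold an offcut in the saw jig

### The arm

A 6-joint arm with a two-finger parallel gripper is mounted at the origin on a cart in front of the work surface, level with it; the furniture and walls round the work are solid. World frame = base frame: x ahead of the robot, y to its left, z up, the work surface at z = 0. Lengths are in m, angles in rad, forces in N, time in s.
With the tool pointing down it reaches from about 0.35 to 0.925 m from the base axis. Payload 6.4 kg.
Tool frame: the origin (TCP) lies at the very end of the fingers, on their centre line; the grasp point (between the pads) lies 19 mm behind it (bot.pinch_z is the distance from the TCP to the grasp point, in m); z points along the fingers, y is the line along which they close (so a half turn about z gives the same grasp; the last joint's range is limited). The gripper opens to 94 mm and grips with 3 to 60 N. Pads are 16 mm wide; open, the fingers measure 119 mm over their backs; the gripper's body (75 mm by 177 mm) begins 78 mm behind the grasp point.
Start: joints at [1.162, 0.245, 1.558, -0, 1.339, -0.174], TCP at [0.151, 0.632, 0.205] pointing down, gripper open.
Joint ranges: [-3.13, 3.13], [-1.02, 2.26], [0.13, 2.54], [-0.95, 4.09], [0.21, 2.88], [-2.74, 2.74]. Speed limits (rad/s): [2.57, 2.57, 3.14, 3.14, 3.14, 3.14].

### API

Orientations are given as [roll, pitch, yaw] about the fixed x, y, z axes, in that order (R = Rz(yaw) Ry(pitch) Rx(roll)).
In Python, from cell import bot gives the robot as it stands.
- The arm moves only by the tool drive_tool, never from a script. Its argument "deltas" is a list of rows, each a list of 3 entries, a list of its own where there are three numbers: the shift along the tool's x, y, z each as a share of 25 mm, from -1 to 1, then the turn about the tool's z as a share of 5 degrees, from -1 to 1, then the finger opening in mm, from 0 to 94. In form: [[[x, y, z], turn, jaw], ...]. A call has 1 to 8 rows; each row shifts and turns the commanded pose from where the row before left it, along the tool's axes as they then stand; what a row does not reach is not made up. A row lasts 1/10 s, in which the tool goes at most 50 mm and 8.59 degrees, less where a joint would pass 70% of its speed; a pose out of reach is approached as far as the arm can. A call with a number of a shift or a turn outside -1 to 1 is refused whole. A call with a gripper value outside its range is refused whole. The fingers move at their own pace and stop on an object; "grip_force" is the grip in N (left out, the last holds). Time passes only in rows, so rows that do not move let the fingers close. It gives the time, the measured TCP pose, the force, the opening and the grip force at its end, in the units of the state.
- bot.get_obs(): the state, without advancing time (a new reading comes with each control period).
- bot.grab_frame(name): name is "scene" or "top"; returns the picture (384x512x3 uint8, red, green, blue); there is no depth.
- bot.camera_info(name): a dict with "fx", "fy", "cx", "cy" (pixels), "R" (3x3) and "t" (3): a world point X has camera coordinates R X + t. Camera axes: x right, y down, z forward; pixel columns grow to the right and rows downward; lengths in m; the calibration is good to about 2 mm. A picture is of the moment at which its call begins. camera_info takes no time and is no camera call.
- bot.hand_in(): hands the job in; it is judged then, once.
Trained networks look in the newest picture that a camera, given by its name, has taken for a name from the list of things; names that differ only in an ending like _2 or _b are one class to them, and where a whole thing is asked for, a point or a joint stands for the part that bears it (a point fixed in the world has none). Each returns a list of dicts, best first, with "conf" (0 to 1); they miss things now and then, are a little off and sometimes report something else, mostly with a low value. They report only what shows in the picture. A call takes as long as a camera call. They do not tell look-alikes from the thing itself.
- bot.search_frame(camera, target): "xyz" ([x, y, z] in m, in world coordinates, good to about 4 mm: the middle of the surface that is visible of it).
- bot.tip_of(camera, target): "xyz" ([x, y, z] in m, in world coordinates, good to about 4 mm: a listed point, or the origin of a listed thing).
The state is a dict: "time_s": time; "joint_positions": joint angles; "joint_velocities": joint speeds; "joint_torque": joint torques, N m; "tcp_pos": TCP position; "orientation": TCP orientation; "force": force on the tool from outside, world axes, zero at the start; "moment": the same for the moment, N m; "width": finger opening in m; "grasp_force": force on a finger pad.
Only numpy, scipy, OpenCV 4.12 (cv2) and the standard library are available. Lean on these libraries where they do the work, as an engineer would, in place of code of your own. Each camera call takes 0.05 s, during which the arm holds its last target. There are 200 camera calls.

### The job

First stand the orange stop plate in the cross slot of the saw jig, fully down, and let go of it. Then lay the brown wooden offcut flat on the jig's board, its long side against the fence and its end butted against the stop plate. Finish while holding it there for sawing: with the gripper's fingers press it firmly into the fence and down onto the board with one diagonal push and do not let go, the fingers clear of the plate; leave the pencil, tape roll and screwdriver where they are.

Things in the scene. Friction and masses are not known exactly. Their poses are not given: they have to be found in the camera images.
- jig: saw jig, fixed to the worktop: a plywood board 140 (x) x 200 (y) x 22 mm with a dark wooden fence on it. Origin: centre of the board's underside on the worktop; z up, +x towards the fence, y along the fence. The board's top is at z = 22 mm. The fence runs the whole length of the +x edge, 28 mm thick and 28 mm high above the board; its working face is the plane x = 42 mm. The cross slot runs along x near the -y end.
- board: the plywood board of the saw jig; same origin and axes as the jig
- fence: the dark wooden fence of the saw jig; same origin and axes as the jig (the origin is not on the fence itself)
- slot (a point): centre of the mouth of the cross slot, level with the board's top (jig x = 3, y = -70, z = 22 mm), axes as the jig's. The slot is 76 mm long (x), 14 mm wide (y) and 16 mm deep
- seat (a point): where the centre of the offcut's underside belongs: on the board's top with the offcut against the fence and the stop plate (jig x = 19.5, y = -19, z = 22 mm), axes as the jig's
- stop_plate: orange plastic plate, 70 (x) x 12 (y) x 50 mm (z), 70 g, standing upright on the worktop; its lowest 3 mm are a narrower foot, 67 x 9.5 mm, that leads it into the slot. Origin: centre of its underside; x along its length, y through its thickness. Pinch it across the 12 mm thickness from above. Seated, its underside is 16 mm below the board's top and 34 mm stand out; its face towards the offcut is then 64 mm to the -y side of the jig's origin
- offcut: brown wooden offcut, 45 (x) x 90 (y) x 22 mm (z), about 60 g, lying flat. Origin: centre of its underside; y along its length. Either end may meet the stop plate
- pencil: flat red carpenter's pencil, 13 x 172 x 8 mm, lying behind the work; a bystander. Origin: centre of its underside
- tape: roll of masking tape, 92 mm diameter, 24 mm high, lying flat; a bystander. Origin: centre of its underside
- screwdriver: screwdriver with an orange handle, 29 x 202 x 26 mm, lying; a bystander. Origin: centre of its underside
Things that resemble listed ones, but are neither listed nor needed, are in the scene too. There is more than one size of the offcut; the one meant has the size given above.

How it is judged:
By the outcome, as a careful person would: the job done as asked, in the order asked, and still so for the second after the job is handed in, while the arm keeps its last pose, push and grip.
It also fails if it takes over 72 s, if anything falls off the work surface, if the arm or the gripper's body presses on something with over 40 N, if the wrist force passes 120 N, or if a joint passes its speed limit or range.

## Working session

There is one attempt and no reset: what is moved stays moved. The work goes in short steps, Python scripts to look and compute and a tool call to move; the robot and the scene stay as the last step left them, time stands still between calls to the robot, and variables do not carry over. Pictures are saved under pics/ and viewed, at most 10 in all, crops included, and the job is handed in when it is done.

Besides the shell and the picture viewer there is one more tool, called after "Call:" by a JSON object that holds its "method" and its "body", one argument or row to a line. drive_tool: Moves the arm, as the interface text tells. Shift numbers are shares of 25 mm and turn numbers shares of 5 degrees, none past 1 either way. Its arguments: {"type":"object","properties":{"deltas":{"type":"array"},"grip_force":{"type":"number"}},"required":["deltas"]}

```bash
mkdir -p pics
python3 - <<'E'
from cell import bot
import cv2,numpy as np
for n in("scene","top"):
    f=bot.grab_frame(n); cv2.imwrite(f"pics/{n}0.png",cv2.resize(f[:,:,::-1],(800,600)))
    c=bot.camera_info(n); print(n,c["fx"],c["cx"],c["cy"],np.round(c["R"],3).tolist(),np.round(c["t"],3))
    for t in("jig","slot","seat","stop_plate","offcut","tape","fence"):
        print(t,[(round(d["conf"],2),np.round(d["xyz"],3).tolist()) for d in bot.tip_of(n,t)[:4]])
o=bot.get_obs();print({k:np.round(v,3) for k,v in o.items()},bot.pinch_z)
E
```

```text
scene 356.5730590136582 260.0095923543038 188.94427171640444 [[0.539, -0.842, 0.015], [-0.528, -0.352, -0.773], [0.656, 0.409, -0.635]] [-0.212  0.408  0.429]
jig [(0.64, [0.622, 0.008, -0.001])]
slot [(0.55, [0.628, -0.064, 0.024])]
seat [(0.85, [0.64, -0.009, 0.021]), (0.23, [0.766, 0.242, -0.002])]
stop_plate [(0.96, [0.453, 0.295, 0.001])]
offcut [(0.61, [0.584, 0.188, 0.001])]
tape [(0.91, [0.791, 0.052, 0.003])]
fence [(0.27, [0.453, 0.294, 0.002])]
top 490.09991507594674 253.75702854710116 202.21203008892954 [[-0.005, -1.0, -0.007], [-0.993, 0.006, -0.116], [0.116, 0.006, -0.993]] [0.151 0.628 0.973]
jig [(0.76, [0.618, 0.009, -0.004])]
slot [(0.84, [0.629, -0.059, 0.019]), (0.57, [0.799, 0.05, -0.003])]
seat [(0.64, [0.643, -0.009, 0.024]), (0.5, [0.62, 0.007, -0.002]), (0.5, [0.768, 0.242, -0.003])]
stop_plate [(0.74, [0.452, 0.295, -0.002])]
offcut [(0.83, [0.582, 0.194, -0.003]), (0.65, [0.601, 0.315, 0.001]), (0.58, [0.766, 0.242, -0.001])]
tape [(0.76, [0.798, 0.05, -0.005])]
fence []
{'time_s': np.float64(0.8), 'joint_positions': array([ 1.162,  0.245,  1.558,  0.   ,  1.339, -0.174]), 'joint_velocities': array([-0.001, -0.   , -0.002, -0.001, -0.   , -0.001]), 'joint_torque': array([-0.0000e+00, -4.1581e+01, -3.1486e+01,  6.8000e-02,  2.9000e-02,
       -0.0000e+00]), 'tcp_pos': array([0.151, 0.632, 0.205]), 'orientation': array([ 3.142, -0.   ,  2.907]), 'force': array([-0.314, -0.415, -1.197]), 'moment': array([ 0.005, -0.036, -0.068]), 'grasp_force': np.float64(0.0), 'width': np.float64(0.094)} 0.0188
```

View pics/top0.png

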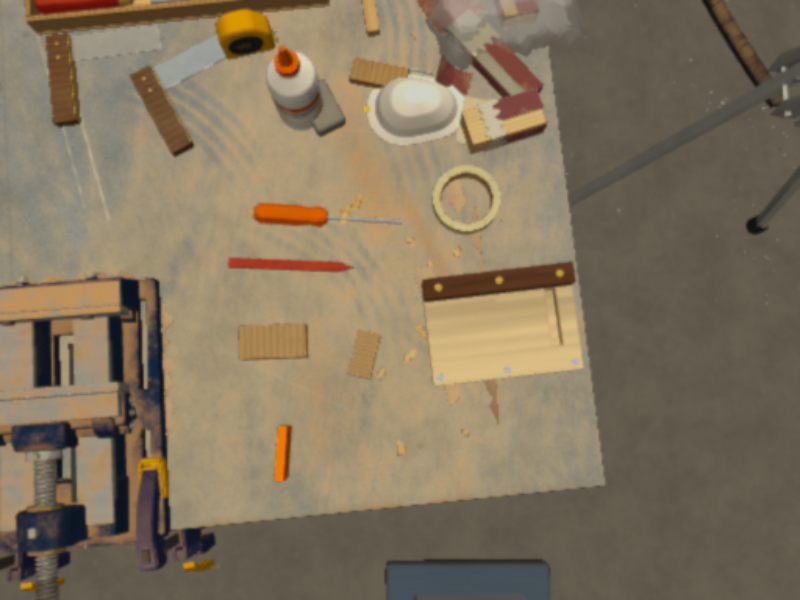

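View pics/scene0.png

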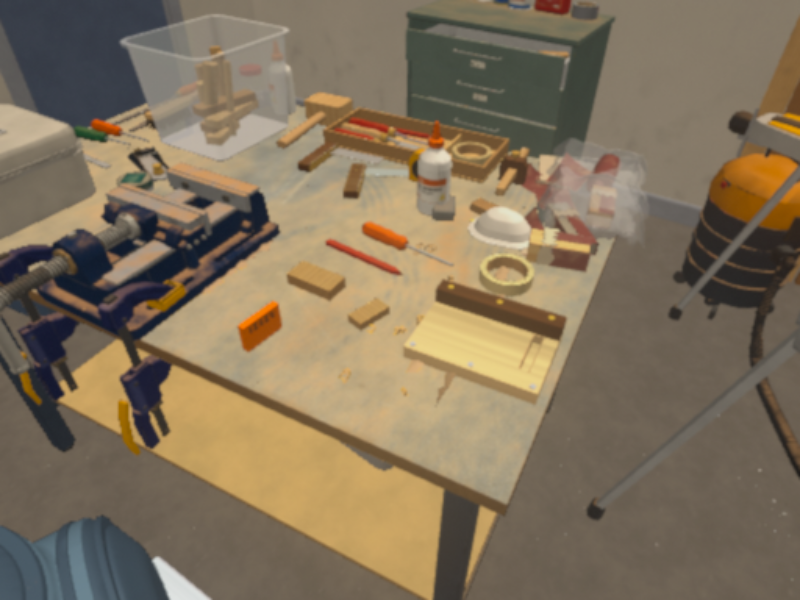

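The larger offcut (top picture 273,341; scene 316,279) looks like the 90x45 one; the one at (365,354) is a smaller decoy. The plate is at (282,453), and the jig spans (422–583, 263–385) with the slot at about (555,317). Next I'll get enlarged crops.

Run:
```python
from cell import bot
import cv2,numpy as np
f=bot.grab_frame("top");g=bot.grab_frame("scene");cv2.imwrite("pics/t.png",f[:,:,::-1]);cv2.imwrite("pics/s.png",g[:,:,::-1])
# top crop jig x265-380,y160-250 ; work crop x145-250,y200-312
a=cv2.resize(f[162:252,265:378,::-1],None,fx=5,fy=5,interpolation=cv2.INTER_NEAREST)
cv2.imwrite("pics/cropjig.png",a)
hsv=cv2.cvtColor(f,cv2.COLOR_RGB2HSV);hs=cv2.cvtColor(g,cv2.COLOR_RGB2HSV)
for n,h,pts in(("top",hsv,[(180,290),(175,218),(233,226),(300,178),(310,215),(200,240),(330,260)]),("scene",hs,[(166,208),(202,178),(236,200),(320,197),(310,215),(190,200)])):
    for p in pts: print(n,p,h[p[1],p[0]])
```

```text
top (180, 290) [ 15 255 239]
top (175, 218) [ 18 129 172]
top (233, 226) [ 17 131 168]
top (300, 178) [ 11 163  86]
top (310, 215) [ 20 100 215]
top (200, 240) [ 19  82 167]
top (330, 260) [ 22  54 151]
scene (166, 208) [ 13 230 133]
scene (202, 178) [ 18 139 194]
scene (236, 200) [ 18 137 194]
scene (320, 197) [ 14 143 105]
scene (310, 215) [ 21 112 221]
scene (190, 200) [ 19  83 188]
```

View pics/cropjig.png

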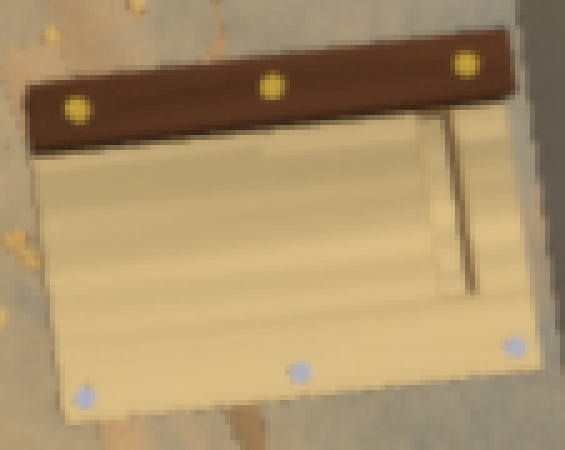

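Crop shows fence top corners at about (27,87), (508,30), (515,97) and (32,152); board front corners at (65,423) and (542,368); slot at about x 425–478, y 112–295. Now I'll fit box silhouettes in both cameras.

```bash
cat > fit.py <<'E'
from cell import bot
import cv2,numpy as np
from scipy.optimize import minimize
K=6
def proj(c,P):
    q=P@np.array(c["R"]).T+np.array(c["t"]); return np.c_[c["fx"]*q[:,0]/q[:,2]+c["cx"],c["fy"]*q[:,1]/q[:,2]+c["cy"]]
def box(x0,x1,y0,y1,z0,z1): return np.array([[x,y,z] for x in(x0,x1) for y in(y0,y1) for z in(z0,z1)])
def world(p,B): 
    c,s=np.cos(p[2]),np.sin(p[2]); return np.c_[p[0]+c*B[:,0]-s*B[:,1],p[1]+s*B[:,0]+c*B[:,1],B[:,2]]
M={"plate":[box(-.035,.035,-.006,.006,.003,.05)],"offcut":[box(-.0225,.0225,-.045,.045,0,.022)],
 "jig":[box(-.07,.07,-.1,.1,0,.022),box(.042,.07,-.1,.1,.022,.05)]}
def mask(img,name):
    h=cv2.cvtColor(img,cv2.COLOR_RGB2HSV).astype(int);H,S,V=h[...,0],h[...,1],h[...,2]
    m={"plate":(H<20)&(S>190),"offcut":(S>108)&(H>13)&(H<22)&(V>70),"jig":((S>88)&(V>185))|((S>120)&(V<125))|((V>150)&(S<60)&(H>90))}[name]
    return m.astype(np.uint8)
def fit(name,imgs,p0,cams=("top","scene"),verbose=1):
    data=[]
    for cn in cams:
        c=bot.camera_info(cn); pr=np.vstack([proj(c,world(p0,B)) for B in M[name]])
        lo=np.floor(pr.min(0)).astype(int)-8;hi=np.ceil(pr.max(0)).astype(int)+8
        m=mask(imgs[cn],name)[lo[1]:hi[1],lo[0]:hi[0]]
        if name=="jig": m=cv2.morphologyEx(m,cv2.MORPH_CLOSE,np.ones((5,5)))
        n,l,st,_=cv2.connectedComponentsWithStats(m); m=(l==1+np.argmax(st[1:,4])).astype(np.uint8)
        ct,_=cv2.findContours(m,cv2.RETR_EXTERNAL,cv2.CHAIN_APPROX_NONE); m=cv2.drawContours(np.zeros_like(m),ct,-1,1,-1)
        data.append((c,lo,m.astype(float)))
    def cost(q,full=False):
        p=np.array(p0)+np.array(q)*[.01,.01,.1];r=[]
        for c,lo,m in data:
            a=np.zeros((m.shape[0]*K,m.shape[1]*K),np.uint8)
            for B in M[name]:
                u=((proj(c,world(p,B))-lo+.5)*K-.5)
                cv2.fillConvexPoly(a,cv2.convexHull(np.round(u*16).astype(np.int32)),1,shift=4)
            a=cv2.resize(a.astype(float),m.shape[::-1],interpolation=cv2.INTER_AREA); r.append(np.abs(a-m).sum()/m.sum())
        return r if full else sum(r)
    best=min((minimize(cost,s,method="Nelder-Mead",options=dict(initial_simplex=np.array(s)+np.vstack([np.zeros(3),np.eye(3)]),xatol=1e-3,fatol=1e-5)) for s in([0,0,0],[-.5,-.5,-.7],[.3,.3,.5])),key=lambda r:r.fun)
    p=np.array(p0)+best.x*[.01,.01,.1]
    if verbose: print(name,cams,np.round(p,4),"err",np.round(cost(best.x,True),3))
    return p
E
python3 - <<'E'
from fit import *
im={k:cv2.imread(f"pics/{k[0]}.png")[:,:,::-1].copy() for k in("top","scene")}
for n,p in(("jig",[.62,.009,-.11+.2-.03]),("plate",[.452,.295,0]),("offcut",[.601,.315,0.02])):
    for c in(("top",),("scene",),("top","scene")):
        for p2 in ([0] if n!="plate" else [-1.5]): fit(n,im,[p[0],p[1],p[2]+p2],c)
E
```

```text
jig ('top',) [0.6179 0.0072 0.1118] err [0.126]
jig ('scene',) [0.6323 0.0442 0.1159] err [0.404]
jig ('top', 'scene') [0.6181 0.0084 0.1147] err [0.129 0.476]
plate ('top',) [ 0.4612  0.2963 -0.0774] err [0.19]
plate ('scene',) [0.4515 0.2959 0.0473] err [0.128]
plate ('top', 'scene') [ 0.4535  0.2969 -0.0248] err [0.199 0.151]
offcut ('top',) [0.5986 0.314  0.0283] err [0.039]
offcut ('scene',) [0.5978 0.3136 0.0148] err [0.06]
offcut ('top', 'scene') [0.5987 0.3135 0.0279] err [0.039 0.062]
```

Run:
```python
from fit import *
from scipy.optimize import least_squares
im={k:cv2.imread(f"pics/{k[0]}.png")[:,:,::-1].copy() for k in("top","scene")}
for c in(("top",),("scene",),("top","scene")): fit("plate",im,[.453,.295,-.1],c)
c=bot.camera_info("top")
u=np.array([[27,87],[508,30],[65,423],[542,368]])/5+[265,162]-.5
X=np.array([[.07,.1,.05],[.07,-.1,.05],[-.07,.1,.022],[-.07,-.1,.022]])
r=least_squares(lambda p:(proj(c,world(p,X))-u).ravel(),[.62,.009,.11]);print("jigcorners",np.round(r.x,4),np.round(r.fun,1))
print(world(r.x,np.array([[.003,-.07,.022],[.0195,-.019,.022]])))
# overlay: scene + top at 3x jig
out=[]
for n,(x0,y0,x1,y1) in(("top",(255,155,385,255)),("scene",(245,170,375,270))):
    a=cv2.resize(im[n][y0:y1,x0:x1,::-1],None,fx=5,fy=5,interpolation=cv2.INTER_CUBIC)
    S=[box(-.035,.041,-.077,-.063,.022,.0221)[::2]]
    q=[M["jig"][0],M["jig"][1],S[0]]
    for B,col in zip(q,((0,255,0),(255,0,0),(0,0,255))):
        h=cv2.convexHull(((proj(bot.camera_info(n),world(r.x,B))-[x0,y0]+.5)*5-.5).astype(np.int32));cv2.polylines(a,[h],True,col,1)
    out.append(a)
cv2.imwrite("pics/ov.png",cv2.resize(np.vstack(out),(390,600)) if 0 else cv2.resize(np.hstack(out),(800,308)))
```

```text
plate ('top',) [ 0.452   0.2971 -0.0902] err [0.236]
plate ('scene',) [0.452  0.296  0.0521] err [0.127]
plate ('top', 'scene') [ 0.4524  0.2971 -0.0151] err [0.247 0.151]
jigcorners [0.6175 0.0073 0.1116] [-0.4 -0.6  0.4 -0.6 -0.2  0.8  0.3  0.4]
[[ 0.62829199 -0.06188504  0.022     ]
 [ 0.63901072 -0.00936496  0.022     ]]
```

View pics/ov.png

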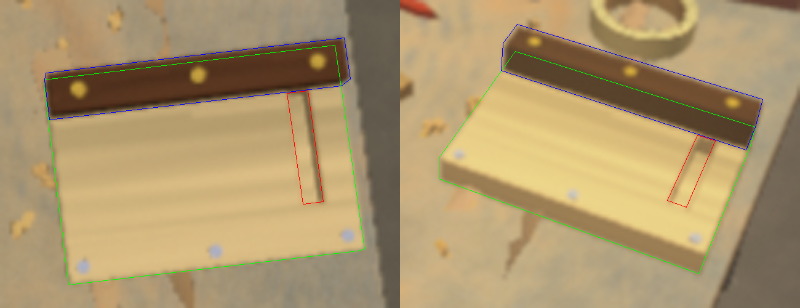

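Overlay fits the jig and slot edges in both views: jig at about (0.6175, 0.0073), yaw 0.1116. Next I'll get the plate's yaw from its top face and make a move helper.

```bash
cat > go.py <<'E'
import sys,numpy as np
from cell import bot
from scipy.spatial.transform import Rotation as Ro
J=np.array([.6175,.0073,.1116])
def jig(x,y): c,s=np.cos(J[2]),np.sin(J[2]); return [J[0]+c*x-s*y,J[1]+s*x+c*y]
def need(x,y,z,yaw,p=None):
    o=bot.get_obs(); R=Ro.from_euler("xyz",o["orientation"]); y0=o["orientation"][2]
    d=(yaw-y0+np.pi/2)%np.pi-np.pi/2 if p is None else (yaw-y0+np.pi)%(2*np.pi)-np.pi
    v=np.array([x,y,z])-o["tcp_pos"]; R2=Ro.from_euler("xyz",[np.pi,0,y0+d])
    print("turn units",round(-np.degrees(d)/5,2),"| shift units before turn",np.round(R.inv().apply(v)/.025,2),"after",np.round(R2.inv().apply(v)/.025,2))
E
python3 - <<'E'
from fit import *; from go import *
f=cv2.imread("pics/t.png")[:,:,::-1].copy();h=cv2.cvtColor(f,cv2.COLOR_RGB2HSV)
c=bot.camera_info("top");print(h[268:312:3,172:190,2])
m=((h[...,0]<20)&(h[...,1]>190)&(h[...,2]>200)).astype(np.uint8);m[:255]=0
ys,xs=np.nonzero(m);b=cv2.boxPoints(cv2.minAreaRect(np.c_[xs,ys].astype(np.float32)))
R=np.array(c["R"]);C=-R.T@c["t"]
for u in b:
    d=R.T@[(u[0]-c["cx"])/c["fx"],(u[1]-c["cy"])/c["fy"],1];print(np.round(C+d*(.05-C[2])/d[2],4))
need(.452,.297,.2,np.pi-.05)
E
```

```text
[[172 171 170 169 168 164 163 161 161 160 158 158 162 161 162 164 164 163]
 [172 169 168 167 163 162 164 159 156 153 149 151 156 158 161 163 164 166]
 [171 166 165 165 164 164 224 238 239 239 235 184 127 113 127 154 163 165]
 [166 163 164 164 166 194 230 238 239 239 235 166 100 108 135 156 162 164]
 [163 164 165 167 171 212 234 239 239 239 232 154 101 111 140 157 163 164]
 [164 164 164 164 168 224 238 239 239 238 225 148 100 112 150 166 167 166]
 [162 167 169 168 172 226 238 239 239 236 203 123 104 124 156 166 165 165]
 [160 160 164 166 172 226 238 239 239 235 174 110 107 127 155 162 164 164]
 [164 164 163 167 198 231 238 239 239 234 165  97 106 134 155 158 161 165]
 [161 160 158 163 218 236 239 239 239 232 153 102 111 140 159 163 162 165]
 [160 160 157 160 223 238 239 239 238 224 150 101 112 148 160 162 162 162]
 [160 160 158 168 225 238 239 239 236 200 121 103 121 148 155 154 155 157]
 [156 154 153 167 225 238 239 239 235 181 126 115 124 144 152 150 148 148]
 [156 153 152 168 205 219 220 222 219 163 134 146 153 153 153 152 152 147]
 [155 153 152 148 146 146 148 150 150 150 150 151 149 148 147 148 147 145]]
[0.2903 0.6195 0.05  ]
[0.4887 0.2936 0.05  ]
[0.4136 0.2461 0.05  ]
[0.2186 0.5701 0.05  ]
turn units -2.12 | shift units before turn [-14.82 -10.24   0.22] after [-12.69 -12.79   0.22]
```

Call:
{"method": "drive_tool", "body": {
  "deltas": [
    [[0, 0, -1], -1, 94],
    [[0, 0, -1], -1, 60],
    [[-0.9, -0.9, 0], -0.1, 60],
    [[-0.9, -0.9, 0], 0, 60],
    [[-0.9, -0.9, 0], 0, 60],
    [[-0.9, -0.9, 0], 0, 60],
    [[-0.9, -0.9, 0], 0, 60],
    [[-0.9, -0.9, 0], 0, 60]
  ]
}}

```text
time_s: 1.7
tcp_pos: [0.2796, 0.4892, 0.2556]
orientation: [3.141, 0.0, 3.09]
force: [-0.0, 0.3, 0.8]
width: 0.0601
grasp_force: 0.0
```

Call:
{"method": "drive_tool", "body": {
  "deltas": [
    [[-0.9, -0.9, 0], 0, 60],
    [[-0.9, -0.9, 0], 0, 50],
    [[-0.9, -0.9, 0], 0, 50],
    [[-0.9, -0.9, 0], 0, 50],
    [[-0.9, -0.9, 0], 0, 50],
    [[-0.9, -0.9, 0], 0, 50],
    [[-0.9, -0.9, 0.5], 0, 50],
    [[-0.9, -0.9, 1], 0, 50]
  ]
}}

```text
time_s: 2.5
tcp_pos: [0.4516, 0.3007, 0.22]
orientation: [3.139, 0.005, 3.09]
force: [-0.2, -0.3, -0.5]
width: 0.0498
grasp_force: 0.0
```

Run:
```python
from go import *
need(.4515,.297,.026,np.pi-.05);print(bot.get_obs()["tcp_pos"])
```

```text
turn units -0.02 | shift units before turn [ 0.04 -0.17  7.76] after [-0.   -0.15  7.76]
[0.45161728 0.30072524 0.22002837]
```

Call:
{"method": "drive_tool", "body": {
  "deltas": [
    [[0, -0.1, 1], 0, 50],
    [[0, 0, 1], 0, 50],
    [[0, 0, 1], 0, 50],
    [[0, 0, 1], 0, 50],
    [[0, 0, 1], 0, 50],
    [[0, 0, 1], 0, 50],
    [[0, 0, 1], 0, 50],
    [[0, 0, 0.5], 0, 50]
  ]
}}

```text
time_s: 3.3
tcp_pos: [0.4479, 0.2981, 0.0284]
orientation: [-3.14, -0.003, 3.09]
force: [-0.4, -0.2, -0.6]
width: 0.0499
grasp_force: 0.0
```

Run:
```python
from go import *; from fit import *
need(.4515,.297,.026,np.pi-.05);print(bot.get_obs()["tcp_pos"])
f=bot.grab_frame("top");g=bot.grab_frame("scene")
a=cv2.resize(f[240:340,120:250,::-1],None,fx=3,fy=3);b=cv2.resize(g[140:240,110:240,::-1],None,fx=3,fy=3)
cv2.imwrite("pics/grasp.png",np.hstack([a,b]))
```

```text
turn units -0.02 | shift units before turn [-0.14 -0.04  0.09] after [-0.14 -0.04  0.09]
[0.44794383 0.29814775 0.02835643]
```

View pics/grasp.png

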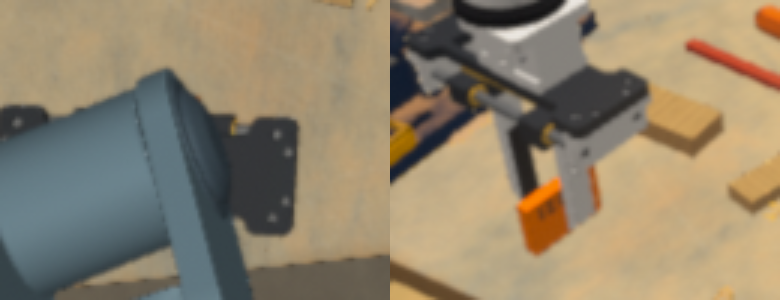

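The fingers straddle the plate (right half, 520–600, 190–250). Closing now.

Call:
{"method": "drive_tool", "body": {
  "deltas": [
    [[-0.14, -0.04, 0.1], 0, 30],
    [[0, 0, 0], 0, 5],
    [[0, 0, 0], 0, 5],
    [[0, 0, 0], 0, 5],
    [[0, 0, 0], 0, 5],
    [[0, 0, 0], 0, 5]
  ],
  "grip_force": 25
}}

```text
time_s: 4.0
tcp_pos: [0.4529, 0.2976, 0.0284]
orientation: [3.141, 0.001, 3.09]
force: [-0.4, -0.4, 1.8]
width: 0.012
grasp_force: 25.0
```

Run:
```python
from go import *
o=bot.get_obs();print(o["width"],o["grasp_force"],o["tcp_pos"]);print(jig(.003,-.07))
x,y=jig(.003,-.07);need(x,y,.12,J[2]+np.pi)
```

```text
0.011970725006392081 25.000231862068176 [0.45289178 0.29761607 0.02835116]
[np.float64(0.6282771317994023), np.float64(-0.06193043716587607)]
turn units -1.87 | shift units before turn [ -7.75 -14.    -3.67] after [ -5.37 -15.07  -3.67]
```

Call:
{"method": "drive_tool", "body": {
  "deltas": [
    [[0, 0, -1], 0, 5],
    [[0, 0, -1], -0.5, 5],
    [[0, 0, -1], -0.7, 5],
    [[0, 0, -0.8], -0.67, 5],
    [[-0.33, -0.93, 0], 0, 5],
    [[-0.33, -0.93, 0], 0, 5],
    [[-0.33, -0.93, 0], 0, 5],
    [[-0.33, -0.93, 0], 0, 5]
  ]
}}

```text
time_s: 4.8
tcp_pos: [0.4959, 0.2079, 0.1229]
orientation: [3.142, -0.0, -3.03]
force: [0.3, -0.8, 0.7]
width: 0.0118
grasp_force: 25.0
```

Call:
{"method": "drive_tool", "body": {
  "deltas": [
    [[-0.33, -0.93, 0], 0, 5],
    [[-0.33, -0.93, 0], 0, 5],
    [[-0.33, -0.93, 0], 0, 5],
    [[-0.33, -0.93, 0], 0, 5],
    [[-0.33, -0.93, 0], 0, 5],
    [[-0.33, -0.93, 0], 0, 5],
    [[-0.33, -0.93, 0], 0, 5],
    [[-0.33, -0.93, 0], 0, 5]
  ]
}}

```text
time_s: 5.6
tcp_pos: [0.5822, 0.0304, 0.1227]
orientation: [3.141, -0.001, -3.03]
force: [0.1, 0.5, -0.7]
width: 0.0117
grasp_force: 25.0
```

Call:
{"method": "drive_tool", "body": {
  "deltas": [
    [[-0.33, -0.93, 0], 0, 5],
    [[-0.33, -0.93, 0], 0, 5],
    [[-0.33, -0.93, 0], 0, 5],
    [[-0.33, -0.93, 0], 0, 5],
    [[0, 0, 0], 0, 5],
    [[0, 0, 0], 0, 5],
    [[0, 0, 0], 0, 5]
  ]
}}

```text
time_s: 6.3
tcp_pos: [0.6247, -0.0565, 0.1226]
orientation: [3.141, -0.001, -3.029]
force: [-0.2, 0.3, -0.6]
width: 0.012
grasp_force: 25.0
```

Run:
```python
from go import *; from fit import *
x,y=jig(.003,-.07);need(x,y,.061,J[2]+np.pi);o=bot.get_obs();print(o["tcp_pos"],o["orientation"])
```

```text
turn units 0.01 | shift units before turn [-0.12 -0.23  2.47] after [-0.12 -0.23  2.47]
[ 0.62471705 -0.0565457   0.12263448] [ 3.14102274e+00 -7.87645139e-04 -3.02921658e+00]
```

Call:
{"method": "drive_tool", "body": {
  "deltas": [
    [[-0.12, -0.23, 0.6], 0, 5],
    [[0, 0, 1], 0, 5],
    [[0, 0, 0.9], 0, 5],
    [[0, 0, 0], 0, 5],
    [[0, 0, 0], 0, 5],
    [[0, 0, 0], 0, 5]
  ]
}}

```text
time_s: 6.9
tcp_pos: [0.6299, -0.0629, 0.0617]
orientation: [-3.141, 0.002, -3.03]
force: [-0.4, 0.8, 0.1]
width: 0.012
grasp_force: 25.0
```

Run:
```python
from go import *; from fit import *
x,y=jig(.003,-.07);need(x,y,.05,J[2]+np.pi);o=bot.get_obs();print(o["tcp_pos"],o["force"])
g=bot.grab_frame("scene");z=o["tcp_pos"][2]-.0284
x0,y0,x1,y1=300,150,400,230
a=cv2.resize(g[y0:y1,x0:x1,::-1],None,fx=7,fy=7,interpolation=cv2.INTER_CUBIC)
B=box(-.035,.035,-.006,.006,z,z+.05);S=box(-.035,.041,-.077,-.063,.022,.0221)[::2]
for P,col in((world([*o["tcp_pos"][:2],J[2]],B),(0,255,0)),(world(J,S),(0,0,255))):
    u=((proj(bot.camera_info("scene"),P)-[x0,y0]+.5)*7-.5).astype(np.int32);cv2.polylines(a,[cv2.convexHull(u)],True,col,1)
cv2.imwrite("pics/above.png",a)
```

```text
turn units 0.01 | shift units before turn [0.06 0.05 0.47] after [0.06 0.05 0.47]
[ 0.62985321 -0.06291862  0.06170105] [-0.37214086  0.75446664  0.09869458]
```

View pics/above.png

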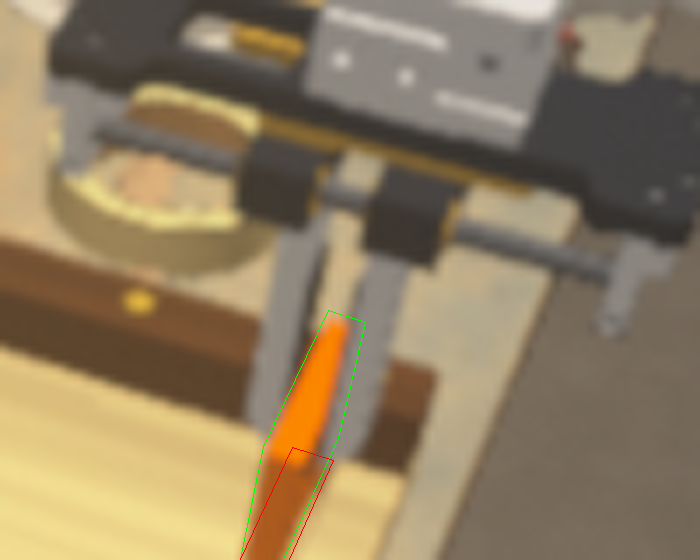

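The held plate (orange, top end at 338,318) matches the projected outline to about a pixel and sits over the slot. Lowering.

Call:
{"method": "drive_tool", "body": {
  "deltas": [
    [[0.06, 0.05, 0.2], 0, 5],
    [[0, 0, 0.15], 0, 5],
    [[0, 0, 0.15], 0, 5],
    [[0, 0, 0.1], 0, 5],
    [[0, 0, 0], 0, 5]
  ]
}}

```text
time_s: 7.45
tcp_pos: [0.627, -0.0617, 0.0449]
orientation: [3.141, -0.001, -3.03]
force: [-0.3, 0.5, -1.0]
width: 0.0118
grasp_force: 25.0
```

Call:
{"method": "drive_tool", "body": {
  "deltas": [
    [[0, 0, 0.1], 0, 5],
    [[0, 0, 0.1], 0, 5],
    [[0, 0, 0], 0, 5]
  ]
}}

```text
time_s: 7.75
tcp_pos: [0.627, -0.0617, 0.0399]
orientation: [3.141, -0.001, -3.03]
force: [-0.5, 0.4, 0.2]
width: 0.0117
grasp_force: 25.0
```

Call:
{"method": "drive_tool", "body": {
  "deltas": [
    [[0, 0, 0.1], 0, 5],
    [[0, 0, 0.1], 0, 5],
    [[0, 0, 0.05], 0, 5],
    [[0, 0, 0], 0, 5]
  ]
}}

```text
time_s: 8.15
tcp_pos: [0.6273, -0.0618, 0.0344]
orientation: [-3.142, -0.0, -3.03]
force: [-1.4, 0.6, 2.4]
width: 0.012
grasp_force: 25.0
```

Call:
{"method": "drive_tool", "body": {
  "deltas": [
    [[0, 0, 0.06], 0, 5],
    [[0, 0, 0], 0, 5]
  ]
}}

```text
time_s: 8.35
tcp_pos: [0.6275, -0.0618, 0.0344]
orientation: [-3.142, -0.001, -3.03]
force: [-5.0, 0.4, 9.5]
width: 0.012
grasp_force: 25.0
```

Call:
{"method": "drive_tool", "body": {
  "deltas": [
    [[0, 0, -0.06], 0, 30],
    [[0, 0, 0], 0, 30],
    [[0, 0, 0], 0, 30],
    [[0, 0, -0.5], 0, 30],
    [[0, 0, -1], 0, 30],
    [[0, 0, -1], 0, 30],
    [[0, 0, -1], 0, 60],
    [[0, 0, -0.5], 0, 60]
  ]
}}

```text
time_s: 9.15
tcp_pos: [0.6288, -0.0621, 0.1377]
orientation: [-3.14, 0.004, -3.03]
force: [0.3, -0.6, 0.7]
width: 0.0424
grasp_force: 0.0
```

Run:
```python
from go import *; from fit import *
need(.598,.3135,.13,np.pi/2+.028,1);o=bot.get_obs();print(o["tcp_pos"],o["force"])
```

```text
turn units 18.96 | shift units before turn [-0.45 15.07  0.28] after [15.05 -0.81  0.31]
[ 0.62875027 -0.06214098  0.13767501] [ 0.3041635  -0.61268483  0.66652726]
```

Call:
{"method": "drive_tool", "body": {
  "deltas": [
    [[-0.03, 0.94, 0], 0, 60],
    [[-0.03, 0.94, 0], 0, 60],
    [[-0.03, 0.94, 0], 0, 60],
    [[-0.03, 0.94, 0], 0, 60],
    [[-0.03, 0.94, 0], 0, 60],
    [[-0.03, 0.94, 0], 0, 60],
    [[-0.03, 0.94, 0], 0, 60],
    [[-0.03, 0.94, 0], 0, 60]
  ]
}}

```text
time_s: 9.95
tcp_pos: [0.6119, 0.1267, 0.134]
orientation: [3.142, -0.001, -3.03]
force: [-0.2, -0.7, -0.8]
width: 0.06
grasp_force: 0.0
```

Call:
{"method": "drive_tool", "body": {
  "deltas": [
    [[-0.03, 0.94, 0], 0, 60],
    [[-0.03, 0.94, 0], 0, 60],
    [[-0.03, 0.94, 0], 0, 60],
    [[-0.03, 0.94, 0], 0, 60],
    [[-0.03, 0.94, 0], 0, 60],
    [[-0.03, 0.94, 0], 0, 60],
    [[-0.03, 0.94, 0], 0, 60],
    [[-0.03, 0.94, 0], 0, 60]
  ]
}}

```text
time_s: 10.75
tcp_pos: [0.5969, 0.3141, 0.134]
orientation: [-3.141, -0.001, -3.03]
force: [0.4, 0.5, 0.9]
width: 0.06
grasp_force: 0.0
```

Call:
{"method": "drive_tool", "body": {
  "deltas": [
    [[0, 0, 0], 1, 65],
    [[0, 0, 0], 1, 65],
    [[0, 0, 0], 1, 65],
    [[0, 0, 0], 1, 65],
    [[0, 0, 0], 1, 65],
    [[0, 0, 0], 1, 65],
    [[0, 0, 0], 1, 65],
    [[0, 0, 0], 1, 65]
  ]
}}

```text
time_s: 11.55
tcp_pos: [0.5971, 0.3131, 0.1339]
orientation: [-3.141, -0.0, 2.551]
force: [0.1, -0.3, -0.0]
width: 0.0651
grasp_force: 0.0
```

Call:
{"method": "drive_tool", "body": {
  "deltas": [
    [[0, 0, 0], 1, 65],
    [[0, 0, 0], 1, 65],
    [[0, 0, 0], 1, 65],
    [[0, 0, 0], 1, 65],
    [[0, 0, 0], 1, 65],
    [[0, 0, 0], 1, 65],
    [[0, 0, 0], 1, 65],
    [[0, 0, 0], 1, 65]
  ]
}}

```text
time_s: 12.35
tcp_pos: [0.5971, 0.3131, 0.1339]
orientation: [-3.141, 0.0, 1.853]
force: [-0.5, 0.7, -0.1]
width: 0.065
grasp_force: 0.0
```

Call:
{"method": "drive_tool", "body": {
  "deltas": [
    [[0, 0, 0], 1, 65],
    [[0, 0, 0], 1, 65],
    [[0, 0, 0], 0.96, 65],
    [[0, 0, 0], 0, 65],
    [[0, 0, 0], 0, 65]
  ]
}}

```text
time_s: 12.85
tcp_pos: [0.5971, 0.3132, 0.134]
orientation: [-3.141, 0.0, 1.6]
force: [-0.8, 1.3, 0.4]
width: 0.065
grasp_force: 0.0
```

Run:
```python
from go import *; from fit import *
need(.598,.3135,.004,np.pi/2+.028,1);o=bot.get_obs();print(o["tcp_pos"],o["force"])
g=bot.grab_frame("scene");f=bot.grab_frame("top")
x0,y0,x1,y1=255,160,375,260;out=[]
S=box(-.032,.038,-.076,-.064,.022,.056)
for n,i,(x0,y0,x1,y1) in(("top",f,(275,160,375,260)),("scene",g,(275,165,375,265))):
    a=cv2.resize(i[y0:y1,x0:x1,::-1],None,fx=4,fy=4,interpolation=cv2.INTER_CUBIC)
    u=((proj(bot.camera_info(n),world(J,S))-[x0,y0]+.5)*4-.5).astype(np.int32);cv2.polylines(a,[cv2.convexHull(u)],True,(0,255,0),1);out.append(a)
cv2.imwrite("pics/seated.png",np.hstack(out))
```

```text
turn units 0.02 | shift units before turn [0.01 0.04 5.2 ] after [0.01 0.04 5.2 ]
[0.59712713 0.31319185 0.13400302] [-0.83827937  1.27147998  0.39188569]
```

View pics/seated.png

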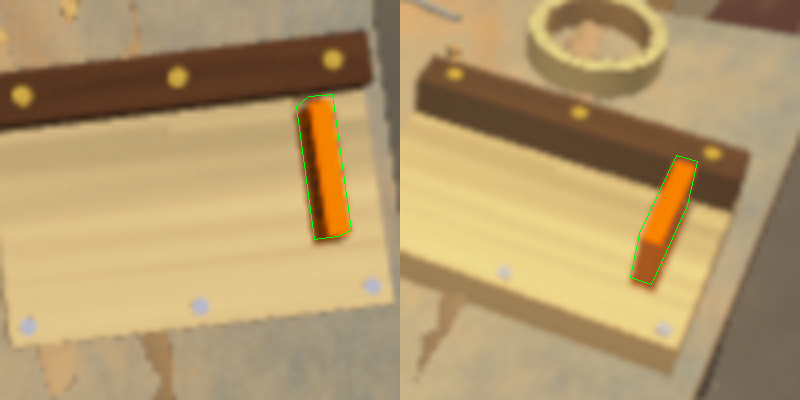

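The plate matches its projected seated outline in both views (top 315,170; scene 665,220). Now the offcut.

Call:
{"method": "drive_tool", "body": {
  "deltas": [
    [[0, 0.04, 1], 0, 65],
    [[0, 0, 1], 0, 65],
    [[0, 0, 1], 0, 65],
    [[0, 0, 1], 0, 65],
    [[0, 0, 0.7], 0, 65],
    [[0, 0, 0.4], 0, 65],
    [[0, 0, 0], 0, 65],
    [[0, 0, 0], 0, 40]
  ]
}}

```text
time_s: 13.75
tcp_pos: [0.5991, 0.3135, 0.0077]
orientation: [3.14, -0.0, 1.599]
force: [-0.3, 1.1, 0.4]
width: 0.06
grasp_force: 0.0
```

Call:
{"method": "drive_tool", "body": {
  "deltas": [
    [[0, 0, 0], 0, 38],
    [[0, 0, 0], 0, 38],
    [[0, 0, 0], 0, 38],
    [[0, 0, 0], 0, 38],
    [[0, 0, 0], 0, 38]
  ]
}}

```text
time_s: 14.25
tcp_pos: [0.5993, 0.3136, 0.0082]
orientation: [3.14, -0.001, 1.599]
force: [-0.5, 0.1, 5.5]
width: 0.0452
grasp_force: 25.0
```

Run:
```python
from go import *
o=bot.get_obs();print(o["tcp_pos"],o["orientation"],o["force"],o["width"])
for xx,yy in((0,-.01),): x,y=jig(xx,yy);need(x,y,.09,J[2]+np.pi/2,1)
```

```text
[0.59930302 0.31358438 0.00815483] [ 3.13951998e+00 -6.06046413e-04  1.59875290e+00] [-0.46838566  0.05255672  5.53304325] 0.04521872069408211
turn units -0.96 | shift units before turn [-12.66   0.43  -3.28] after [-12.66  -0.64  -3.27]
```

Call:
{"method": "drive_tool", "body": {
  "deltas": [
    [[0, 0, -1], 0, 38],
    [[0, 0, -1], -0.46, 38],
    [[0, 0, -1], -0.5, 38],
    [[0, 0, -0.4], 0, 38],
    [[-0.9, -0.06, 0], 0, 38],
    [[-0.9, -0.06, 0], 0, 38],
    [[-0.9, -0.06, 0], 0, 38],
    [[-0.9, -0.06, 0], 0, 38]
  ]
}}

```text
time_s: 15.05
tcp_pos: [0.6016, 0.2222, 0.0905]
orientation: [-3.14, 0.0, 1.682]
force: [0.6, -0.4, -0.7]
width: 0.045
grasp_force: 25.0
```

Call:
{"method": "drive_tool", "body": {
  "deltas": [
    [[-0.9, -0.06, 0], 0, 38],
    [[-0.9, -0.06, 0], 0, 38],
    [[-0.9, -0.06, 0], 0, 38],
    [[-0.9, -0.06, 0], 0, 38],
    [[-0.9, -0.06, 0], 0, 38],
    [[-0.9, -0.06, 0], 0, 38],
    [[0, 0, 0], 0, 38],
    [[0, 0, 0], 0, 38]
  ]
}}

```text
time_s: 15.85
tcp_pos: [0.6079, 0.088, 0.0909]
orientation: [-3.14, -0.001, 1.681]
force: [-0.6, -0.0, -0.1]
width: 0.045
grasp_force: 25.0
```

Run:
```python
from go import *
o=bot.get_obs();print(o["tcp_pos"],o["orientation"],o["force"],o["width"])
x,y=jig(-.003,-.005);need(x,y,.031,J[2]+np.pi/2,1)
```

```text
[0.60793664 0.08803128 0.09088892] [-3.14025825e+00 -5.58920060e-04  1.68104172e+00] [-0.64452401 -0.00370182 -0.10957752] 0.04502932321029527
turn units -0.02 | shift units before turn [-3.45 -0.09  2.39] after [-3.45 -0.1   2.4 ]
```

Call:
{"method": "drive_tool", "body": {
  "deltas": [
    [[-0.9, -0.1, 0], 0, 38],
    [[-0.9, 0, 0], 0, 38],
    [[-0.9, 0, 0], 0, 38],
    [[-0.75, 0, 0.2], 0, 38],
    [[0, 0, 0.8], 0, 38],
    [[0, 0, 0.8], 0, 38],
    [[0, 0, 0.3], 0, 38],
    [[0, 0, 0], 0, 38]
  ]
}}

```text
time_s: 16.65
tcp_pos: [0.6143, 0.0027, 0.0374]
orientation: [-3.138, -0.001, 1.683]
force: [-0.6, 0.1, -1.3]
width: 0.0449
grasp_force: 25.0
```

Call:
{"method": "drive_tool", "body": {
  "deltas": [
    [[0, 0, 0.15], 0, 38],
    [[0, 0, 0.1], 0, 38],
    [[0, 0, 0.05], 0, 38],
    [[0, 0, 0], 0, 38]
  ]
}}

```text
time_s: 17.05
tcp_pos: [0.6158, 0.002, 0.032]
orientation: [3.141, 0.0, 1.683]
force: [0.2, 0.5, -0.1]
width: 0.0448
grasp_force: 25.0
```

Run:
```python
from go import *
o=bot.get_obs();print(o["tcp_pos"],o["orientation"],o["force"],o["width"])
x,y=jig(-.003,-.019);need(x,y,.030,J[2]+np.pi/2,1)
```

```text
[0.61578749 0.00203129 0.03198552] [3.14116071e+00 1.08795215e-04 1.68250860e+00] [ 0.17008834  0.47517655 -0.06215468] 0.04483743844376852
turn units 0.0 | shift units before turn [-0.56 -0.03  0.08] after [-0.56 -0.03  0.08]
```

Call:
{"method": "drive_tool", "body": {
  "deltas": [
    [[-0.15, 0, 0.04], 0, 38],
    [[-0.15, 0, 0], 0, 38],
    [[-0.15, 0, 0], 0, 38],
    [[-0.08, 0, 0], 0, 38],
    [[-0.04, 0, 0], 0, 38],
    [[0, 0, 0], 0, 38]
  ]
}}

```text
time_s: 17.65
tcp_pos: [0.6172, -0.0124, 0.0307]
orientation: [3.142, -0.0, 1.682]
force: [-0.5, -0.4, -1.0]
width: 0.0449
grasp_force: 25.0
```

Call:
{"method": "drive_tool", "body": {
  "deltas": [
    [[-0.04, 0, 0.03], 0, 38],
    [[-0.04, 0, 0.03], 0, 38],
    [[0, 0, 0], 0, 38]
  ]
}}

```text
time_s: 17.95
tcp_pos: [0.6178, -0.0135, 0.0301]
orientation: [3.141, -0.001, 1.682]
force: [-1.8, 3.7, 5.5]
width: 0.0454
grasp_force: 25.0
```

Call:
{"method": "drive_tool", "body": {
  "deltas": [
    [[0, 0, 0], 0, 53],
    [[0, 0, 0], 0, 53],
    [[0, 0, 0], 0, 53],
    [[0, 0, -0.4], 0, 53],
    [[0, 0, -1], 0, 53],
    [[0, 0, -1], 0, 40],
    [[0, 0, 0], 0, 40],
    [[0, 0, 0], 0, 40]
  ]
}}

```text
time_s: 18.75
tcp_pos: [0.6178, -0.0143, 0.0898]
orientation: [3.14, 0.001, 1.682]
force: [-0.6, 0.2, -0.8]
width: 0.0403
grasp_force: 0.0
```

Run:
```python
from go import *
o=bot.get_obs();print(o["tcp_pos"],o["orientation"],o["force"],o["width"])
# push stance: tool y along jig y, TCP behind the offcut's -x side
for a in (J[2],J[2]+np.pi): x,y=jig(-.05,-.019);need(x,y,.03,a,1)
```

```text
[ 0.61777391 -0.01429347  0.08984287] [3.14027913e+00 5.08013575e-04 1.68242765e+00] [-0.62077097  0.17092639 -0.75115813] 0.040268995243323634
turn units 18.0 | shift units before turn [ 0.1  -1.92  2.39] after [-1.91 -0.1   2.39]
turn units -18.0 | shift units before turn [ 0.1  -1.92  2.39] after [1.91 0.1  2.39]
```

Call:
{"method": "drive_tool", "body": {
  "deltas": [
    [[0, -0.9, 0], 1, 40],
    [[0, 0, 0], 1, 40],
    [[0, 0, 0], 1, 40],
    [[0, 0, 0], 1, 40],
    [[0, 0, 0], 1, 40],
    [[0, 0, 0], 1, 40],
    [[0, 0, 0], 1, 40],
    [[0, 0, 0], 1, 40]
  ]
}}

```text
time_s: 19.55
tcp_pos: [0.5938, -0.0164, 0.0873]
orientation: [-3.139, 0.001, 0.981]
force: [0.1, -0.3, -0.4]
width: 0.04
grasp_force: 0.0
```

Call:
{"method": "drive_tool", "body": {
  "deltas": [
    [[0, 0, 0], 1, 40],
    [[0, 0, 0], 1, 40],
    [[0, 0, 0], 1, 40],
    [[0, 0, 0], 1, 40],
    [[0, 0, 0], 1, 40],
    [[0, 0, 0], 1, 40],
    [[0, 0, 0], 1, 40],
    [[0, 0, 0], 1, 40]
  ]
}}

```text
time_s: 20.35
tcp_pos: [0.5938, -0.0165, 0.0873]
orientation: [-3.14, 0.003, 0.283]
force: [-0.4, -0.3, -0.2]
width: 0.0402
grasp_force: 0.0
```

Call:
{"method": "drive_tool", "body": {
  "deltas": [
    [[0, 0, 0], 1, 40],
    [[0, 0, 0], 1, 40],
    [[-1, 0, 0], 0, 40],
    [[0, 0, 0], 0, 40],
    [[0, 0, 0], 0, 40]
  ]
}}

```text
time_s: 20.85
tcp_pos: [0.5697, -0.0193, 0.0882]
orientation: [-3.141, 0.001, 0.111]
force: [0.2, 0.1, 0.6]
width: 0.0398
grasp_force: 0.0
```

Run:
```python
from go import *
o=bot.get_obs();print(o["tcp_pos"],o["orientation"],o["force"],o["width"])
x,y=jig(-.05,-.019);need(x,y,.03,J[2],1)
from fit import *
im={n:bot.grab_frame(n) for n in("top","scene")}
for n in im: cv2.imwrite(f"pics/p_{n}.png",im[n][:,:,::-1])
out=[]
for n,(x0,y0,x1,y1) in(("top",(265,160,365,260)),("scene",(265,165,365,265))):
    a=cv2.resize(im[n][y0:y1,x0:x1,::-1],None,fx=4,fy=4,interpolation=cv2.INTER_CUBIC)
    for S,c in((box(-.003-.0225,-.003+.0225,-.064,.026,.022,.044),(0,255,0)),(box(-.032,.038,-.076,-.064,.022,.056),(255,0,0))):
        u=((proj(bot.camera_info(n),world(J,S))-[x0,y0]+.5)*4-.5).astype(np.int32);cv2.polylines(a,[cv2.convexHull(u)],True,c,1)
    out.append(a)
cv2.imwrite("pics/placed.png",np.hstack(out))
```

```text
[ 0.56967443 -0.01932984  0.08819476] [-3.14102677e+00  1.37011334e-03  1.11408579e-01] [0.22117487 0.06644943 0.5840919 ] 0.039812078986188854
turn units -0.0 | shift units before turn [ 0.02 -0.08  2.33] after [ 0.02 -0.09  2.33]
```

View pics/placed.png

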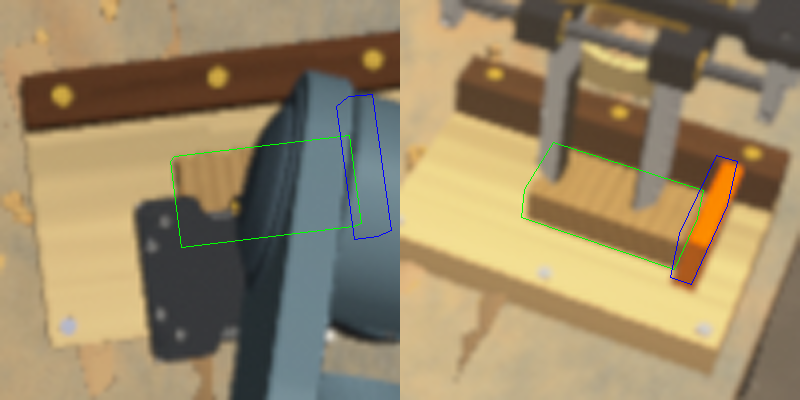

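The offcut lies flat (scene 530–700, 145–270), touching the plate at its right end and about 20 mm from the fence. Pushing it to the fence with both fingertips.

Call:
{"method": "drive_tool", "body": {
  "deltas": [
    [[0, -0.2, 0.8], 0, 40],
    [[0, 0, 0.8], 0, 40],
    [[0, 0, 0.6], 0, 40],
    [[0.1, 0, 0.1], 0, 40],
    [[0.3, 0, 0], 0, 40],
    [[0.2, 0, 0], 0, 40],
    [[0.2, 0, 0], 0, 40],
    [[0, 0, 0], 0, 40]
  ]
}}

```text
time_s: 21.75
tcp_pos: [0.591, -0.0124, 0.0327]
orientation: [3.141, -0.002, 0.112]
force: [0.2, 0.4, 0.1]
width: 0.0398
grasp_force: 0.0
```

Call:
{"method": "drive_tool", "body": {
  "deltas": [
    [[0.15, 0, 0], 0, 40],
    [[0.15, 0, 0], 0, 40],
    [[0.15, 0, 0], 0, 40],
    [[0.15, 0, 0], 0, 40],
    [[0.05, 0, 0], 0, 40],
    [[0, 0, 0], 0, 40]
  ]
}}

```text
time_s: 22.35
tcp_pos: [0.606, -0.0105, 0.0317]
orientation: [3.141, -0.0, 0.112]
force: [-0.9, 0.4, -0.4]
width: 0.04
grasp_force: 0.0
```

Run:
```python
from go import *
x,y=jig(-.011,-.016);need(x,y,.03,J[2],1)
```

```text
turn units 0.0 | shift units before turn [ 0.1  -0.02  0.07] after [ 0.1  -0.02  0.07]
```

Call:
{"method": "drive_tool", "body": {
  "deltas": [
    [[0.06, 0, 0], 0, 40],
    [[0.04, 0, 0], 0, 40],
    [[0.04, 0, 0], 0, 40],
    [[0.04, 0, 0], 0, 40],
    [[0, 0, 0], 0, 40]
  ]
}}

```text
time_s: 22.85
tcp_pos: [0.6083, -0.0101, 0.0316]
orientation: [-3.141, 0.005, 0.112]
force: [-7.5, -0.9, 6.2]
width: 0.0399
grasp_force: 4.1
```

Call:
{"method": "drive_tool", "body": {
  "deltas": [
    [[-0.4, 0, 0], 0, 40],
    [[0, 0, -0.6], 0, 40],
    [[0, 0, -0.6], 0, 5],
    [[0.5, -0.7, 0], 0, 0],
    [[0.5, -0.7, 0], 0, 0],
    [[0.4, -0.7, 0], 0, 0],
    [[0, -0.65, 0], 0, 0],
    [[0, 0, 0], 0, 0]
  ]
}}

```text
time_s: 23.65
tcp_pos: [0.6276, 0.0629, 0.0628]
orientation: [3.142, -0.001, 0.114]
force: [0.1, -0.3, 1.1]
width: 0.0004
grasp_force: 0.0
```

Call:
{"method": "drive_tool", "body": {
  "deltas": [
    [[0, 0, 0.6], 0, 0],
    [[0, 0, 0.6], 0, 0],
    [[0, 0, 0], 0, 0],
    [[0, 0, 0], 0, 0]
  ]
}}

```text
time_s: 24.05
tcp_pos: [0.6264, 0.0606, 0.0303]
orientation: [-3.141, 0.002, 0.111]
force: [-0.3, 0.2, 1.2]
width: 0.0004
grasp_force: 0.0
```

Run:
```python
from go import *
o=bot.get_obs();print(o["tcp_pos"],o["force"],o["width"])
x,y=jig(.016,.0385);need(x,y,.03,J[2],1)
```

```text
[0.6263685  0.0606155  0.03032769] [-0.27401095  0.2118219   1.15232846] 0.00036551996544990163
turn units -0.01 | shift units before turn [0.05 0.54 0.01] after [0.05 0.54 0.01]
```

Call:
{"method": "drive_tool", "body": {
  "deltas": [
    [[0.05, 0.15, 0], 0, 0],
    [[0, 0.15, 0], 0, 0],
    [[0, 0.1, 0], 0, 0],
    [[0, 0.08, 0], 0, 0],
    [[0, 0, 0], 0, 0]
  ]
}}

```text
time_s: 24.55
tcp_pos: [0.6301, 0.049, 0.0319]
orientation: [3.141, -0.0, 0.111]
force: [-0.2, 0.2, -0.1]
width: 0.0007
grasp_force: 0.0
```

Call:
{"method": "drive_tool", "body": {
  "deltas": [
    [[0, 0.05, 0], 0, 0],
    [[0, 0.05, 0], 0, 0],
    [[0, 0.05, 0], 0, 0],
    [[0, 0, 0], 0, 0]
  ]
}}

```text
time_s: 24.95
tcp_pos: [0.6303, 0.0461, 0.0317]
orientation: [-3.141, -0.0, 0.111]
force: [0.1, 3.3, 1.0]
width: 0.0001
grasp_force: 1.2
```

Call:
{"method": "drive_tool", "body": {
  "deltas": [
    [[0, 0.05, 0], 0, 0],
    [[0, 0.04, 0], 0, 0],
    [[0, 0, 0], 0, 0]
  ]
}}

```text
time_s: 25.25
tcp_pos: [0.6303, 0.0459, 0.0318]
orientation: [-3.137, 0.0, 0.111]
force: [0.1, 9.8, 1.0]
width: 0.0005
grasp_force: 4.7
```

Call:
{"method": "drive_tool", "body": {
  "deltas": [
    [[0, -0.3, 0], 0, 0],
    [[0, 0, -0.7], 0, 0],
    [[0, 0, -0.8], 0, 30],
    [[0, 0.8, 0], 0, 30],
    [[0, 0.8, 0], 0, 30],
    [[0, 0.8, 0], 0, 30],
    [[0, 0, 0], 0, 30],
    [[0, 0, 0], 0, 30]
  ]
}}

```text
time_s: 26.05
tcp_pos: [0.6368, -0.0091, 0.0702]
orientation: [3.141, -0.001, 0.111]
force: [0.1, -0.8, 0.3]
width: 0.0302
grasp_force: 0.0
```

Run:
```python
from go import *
o=bot.get_obs();print(o["tcp_pos"],o["force"],o["width"])
x,y=jig(.015,-.016);need(x,y,.044,J[2],1)
from fit import *
im={n:bot.grab_frame(n) for n in("scene",)}
x0,y0,x1,y1=(265,165,365,265)
a=cv2.resize(im["scene"][y0:y1,x0:x1,::-1],None,fx=6,fy=6,interpolation=cv2.INTER_CUBIC)
for S,c in((box(-.003,.042,-.065,.025,.022,.044),(0,255,0)),(box(-.032,.038,-.077,-.065,.022,.056),(255,0,0))):
    u=((proj(bot.camera_info("scene"),world(J,S))-[x0,y0]+.5)*6-.5).astype(np.int32);cv2.polylines(a,[cv2.convexHull(u)],True,c,1)
cv2.imwrite("pics/final.png",a)
```

```text
[ 0.63680059 -0.00907076  0.07015464] [ 0.09264031 -0.83212291  0.27657467] 0.030248606286069825
turn units -0.01 | shift units before turn [-0.1  -0.1   1.05] after [-0.09 -0.1   1.05]
```

View pics/final.png

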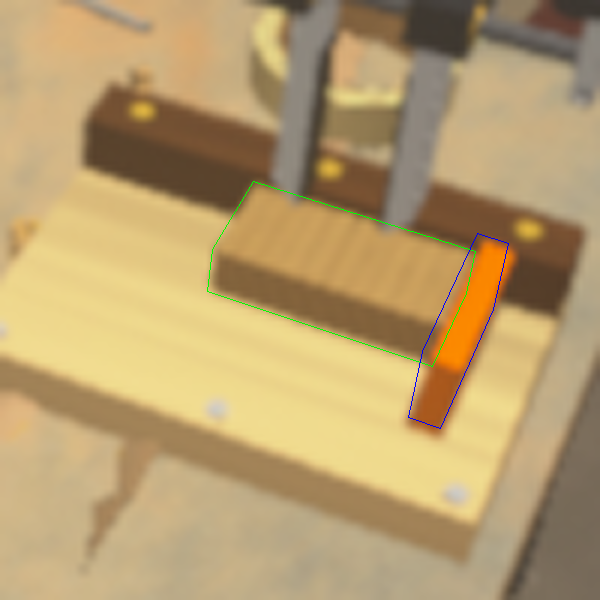

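The offcut (215–470, 185–365) fills its seat outline, flush to the fence and butted against the plate. The plate is still upright and down. Now the diagonal press.

Call:
{"method": "drive_tool", "body": {
  "deltas": [
    [[-0.1, -0.1, 0.5], 0, 30],
    [[0, 0, 0.35], 0, 30],
    [[0, 0, 0.1], 0, 30],
    [[0, 0, 0.1], 0, 30],
    [[0, 0, 0], 0, 30]
  ]
}}

```text
time_s: 26.6
tcp_pos: [0.6323, -0.0055, 0.0445]
orientation: [-3.14, 0.005, 0.113]
force: [-10.5, 3.3, 17.5]
width: 0.0299
grasp_force: 8.8
```

Call:
{"method": "drive_tool", "body": {
  "deltas": [
    [[0.02, 0, 0.08], 0, 30],
    [[0.04, 0, 0.08], 0, 30],
    [[0, 0, 0], 0, 30]
  ]
}}

```text
time_s: 26.9
tcp_pos: [0.6326, -0.0054, 0.0443]
orientation: [-3.14, 0.011, 0.114]
force: [-26.7, 2.3, 42.7]
width: 0.0304
grasp_force: 21.3
```

Call:
{"method": "drive_tool", "body": {
  "deltas": [
    [[-0.03, 0, -0.06], 0, 30],
    [[0, 0, 0], 0, 30],
    [[0, 0, 0], 0, 30],
    [[0, 0, 0], 0, 30]
  ]
}}

```text
time_s: 27.3
tcp_pos: [0.6325, -0.0054, 0.0444]
orientation: [-3.14, 0.008, 0.113]
force: [-19.8, 2.8, 32.8]
width: 0.03
grasp_force: 16.1
```

Call:
{"method": "drive_tool", "body": {
  "deltas": [
    [[0, 0, 0], 0, 30],
    [[0, 0, 0], 0, 30],
    [[0, 0, 0], 0, 30],
    [[0, 0, 0], 0, 30]
  ]
}}

```text
time_s: 27.7
tcp_pos: [0.6324, -0.0054, 0.0444]
orientation: [-3.14, 0.008, 0.113]
force: [-19.5, 1.5, 32.0]
width: 0.0299
grasp_force: 16.1
```

Run:
```python
from fit import *; from go import J
im=bot.grab_frame("scene");o=bot.get_obs();print(o["force"],o["tcp_pos"])
x0,y0,x1,y1=(265,165,365,265)
a=cv2.resize(im[y0:y1,x0:x1,::-1],None,fx=6,fy=6,interpolation=cv2.INTER_CUBIC)
for S,c in((box(-.003,.042,-.065,.025,.022,.044),(0,255,0)),(box(-.032,.038,-.077,-.065,.022,.056),(255,0,0))):
    u=((proj(bot.camera_info("scene"),world(J,S))-[x0,y0]+.5)*6-.5).astype(np.int32);cv2.polylines(a,[cv2.convexHull(u)],True,c,1)
cv2.imwrite("pics/final2.png",a)
```

```text
[-19.36205607   2.20447878  33.07410642] [ 0.63245772 -0.00543918  0.0443861 ]
```

View pics/final2.png

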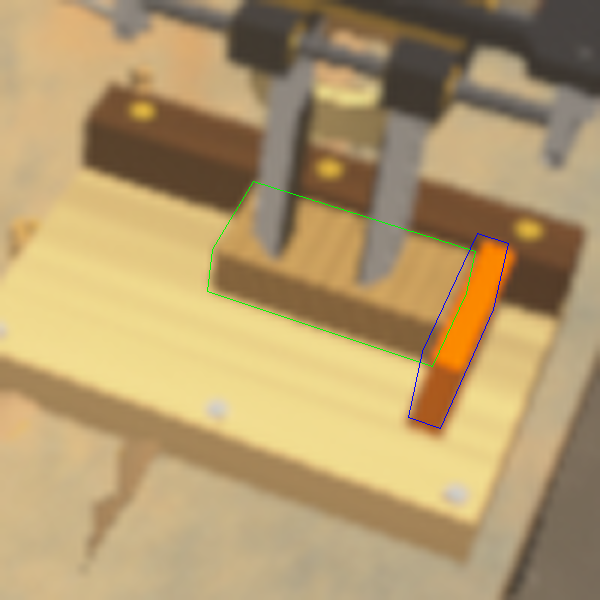

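Call:
{"method": "drive_tool", "body": {
  "deltas": [
    [[0.03, 0, 0], 0, 30],
    [[0, 0, 0], 0, 30],
    [[0, 0, 0], 0, 30],
    [[0, 0, 0], 0, 30]
  ]
}}

```text
time_s: 28.15
tcp_pos: [0.6325, -0.0054, 0.0444]
orientation: [-3.14, 0.01, 0.113]
force: [-22.2, 3.1, 33.3]
width: 0.0302
grasp_force: 17.1
```

Call:
{"method": "drive_tool", "body": {
  "deltas": [
    [[0.03, 0, 0], 0, 30],
    [[0, 0, 0], 0, 30],
    [[0, 0, 0], 0, 30],
    [[0, 0, 0], 0, 30],
    [[0, 0, 0], 0, 30],
    [[0, 0, 0], 0, 30]
  ]
}}

```text
time_s: 28.75
tcp_pos: [0.6326, -0.0054, 0.0444]
orientation: [-3.14, 0.012, 0.114]
force: [-24.2, 1.0, 36.8]
width: 0.03
grasp_force: 18.0
```

Steady with no slip: about 24 N towards the fence and 37 N down. Handing in.

```bash
python3 -c "
from cell import bot
print(bot.hand_in())"
```

```text
the job is handed in; nothing more can be done
None
```

The job is handed in at about 29 s: the stop plate is seated in the slot and released, and the offcut is against the fence and plate, held by one diagonal push of about 24 N into the fence and 37 N down with the fingers clear of the plate; no verdict came back.

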